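# Set a groove-routing jig with a spacer bar from the tray

### The job

Set the groove-routing jig to the widest of the three spacer bars: press down on the end of that bar that hangs over the sloped well of its compartment so that the other end tips up, take the bar out by the raised end and lay it flat centred across the jig's two metal tracks, between and along the guides, and let go. Then push the sliding guide along until it nips the bar snugly against the fixed guide, and press the lock lever fully down. Leave the bar nipped in the jig, the other two bars lying in the tray and the tools on the table where they are.

Things in the scene. Friction and masses are not known exactly. Their poses are not given: they have to be found in the camera images.
- bar_wide: Widest of three planed hardwood spacer bars: 140 long (x), 30 wide (y), 35 high (z) mm, 70-140 g. Origin: centre of underside. Starts level in any of the tray's compartments, x as the tray's, top 1 mm below the rim, too deep to grip. Shut fingers pressing its top 58 mm to -x of its middle (few N, 15 mm down) tip it 0.44 rad; it stays so by itself, its +x end then standing 27 mm above the rim.
- bar_mid: Spacer bar of the same length and height, 24 mm wide, in another compartment; stays there.
- bar_narrow: Spacer bar of the same length and height, 18 mm wide, in another compartment; stays there.
- tray: Fixed light wooden open tray, x -93 to +82, y +-72 mm, rim 74 mm high; origin on the table. Three compartments along x at y = -44, 0, +44 mm, each 36 wide, 155 long (x -83 to +72), with dividers as high as the rim. Floor level at 38 mm height from x = +72 to -4 mm, then sloping down 25 deg to -x: the well, at the end nearer the robot. The bars' middles lie at x = 0.
- jig: Fixed routing jig, 200 (x) x 230 (y) mm; origin on the table under its middle. Two aluminium tracks along y at x = -50 and +50 mm, 22 wide, tops 12 mm high. Across them, along x, two dark hardwood guides 200 x 28 mm, from 12 to 36 mm height: one fixed at the -y end (inner face at y = -85 mm), one sliding on its +y side. The bar goes on the tracks between them, its middle near x = 0.
- guide (a joint): Sliding guide: its value is the clear opening between the two guides' facing sides, in m (0 = touching; 0.10 to 0.13 at the start). It moves along the jig's y (towards -y closes), holds where it is left, and takes about 3 N to push.
- guide_side (a point): Point on the outer (+y) side of the sliding guide where it can be pushed: 20 mm to +x of the guide's middle, mid-height of its side (26 mm above the table). The guide's outer side is flat, 200 x 24 mm. Axes as the jig's.
- lever (a joint): Lock lever of the sliding guide, a cam lever with a black handle: angle above level in rad; 0.45 to 0.75 (raised, unlocked) at the start, 0 = fully down, lying level along the guide (end stop). It stays where it is left; pressing it takes about 3 N; a push straight down on the steep handle can bind by friction, so follow its arc about the pivot.
- lever_pivot (a point): The lever's pivot, on the sliding guide, 42 mm to -x of the guide's middle and 49 mm above the table; the axis is along the jig's y. The lever points from here to the jig's -x, rises by the joint angle and is 80 mm long, its handle 18 mm wide.
- lever_pad (a point): Middle of the top of the lever's handle, where it is pressed: 55 mm along the lever from the pivot and 6.5 mm above the lever's axis line. It moves with the lever.
- sanding_block: Bystander: cork sanding block, 59x104x31 mm, beside the saw's fixed fence (a grey board 18 mm thick and 65 mm high, standing along world x between the tray and the jig, at world y = 40 to 58 mm).
- tape_elec: Bystander: roll of black tape, 53x51x19 mm, lying flat behind the tray.
- chisel: Bystander: bevel chisel with yellow handle, 207 mm long, behind the jig.

How it is judged:
On the way, in this order (a step that is already met when the one before it is completed fails the run):
1. the widest bar is tipped up in its compartment (angle between bar_wide's own z axis and vertical between 0.3 and 0.6 rad and horizontal distance between bar_wide and tray below 0.08 m and z of bar_wide in the frame of tray below 0.06 m), for 0.2 s.
2. the widest bar lies flat across both tracks between the guides, let go (angle between bar_wide's own z axis and vertical below 0.05 rad and z of bar_wide in the frame of jig between 0.009 and 0.015 m and x of bar_wide in the frame of jig between -0.025 and 0.025 m and angle between the x axis of bar_wide and the x axis of jig, either way round below 0.35 rad and y of bar_wide in the frame of jig between -0.085 and 0.03 m and contact force between the fingers and bar_wide below 0.2 N), for 0.2 s.
3. the sliding guide nips the bar against the fixed guide (value of joint guide between 0.028 and 0.0318 m and angle between bar_wide's own z axis and vertical below 0.05 rad and z of bar_wide in the frame of jig between 0.009 and 0.015 m and x of bar_wide in the frame of jig between -0.025 and 0.025 m and angle between the x axis of bar_wide and the x axis of jig, either way round below 0.35 rad and y of bar_wide in the frame of jig between -0.0735 and -0.0665 m and angle between the x axis of bar_wide and the x axis of jig, either way round below 0.06 rad), for 0.2 s.
4. the lock lever is fully down (all of step 3 and value of joint lever below 0.06 rad), for 0.2 s.
At the end, for the whole second after the job is handed in: The widest bar lies flat on both tracks, its middle within 25 mm of theirs, nipped between the parallel guides (opening 28 to 31.8 mm, within 0.06 rad); the lever is under 0.06 rad; all at rest; the other two bars within 15 mm of where they lay in the tray (all of step 4 and distance of each of bar_mid, bar_narrow from where it was at the start of the episode below 0.015 m and linear speed of bar_wide below 0.02 m/s); the robot touches nothing.
It fails at once if one of the other two bars is tipped up or taken out (angle between any of bar_mid, bar_narrow's own z axis and vertical above 0.2 rad or distance of any of bar_mid, bar_narrow from where it was at the start of the episode above 0.03 m).
It fails at once if a bystander tool is shifted by more than 30 mm (distance of any of sanding_block, tape_elec, chisel from where it was at the start of the episode above 0.03 m).
It also fails if it takes over 53 s, if anything falls off the work surface, if the arm or the gripper's body presses on something with over 40 N, if the wrist force passes 120 N, or if a joint passes its speed limit or range.

### The arm

A 7-joint arm with a two-finger parallel gripper is mounted at the origin on a cart in front of the work surface, level with it; the furniture and walls round the work are solid. World frame = base frame: x ahead of the robot, y to its left, z up, the work surface at z = 0. Lengths are in m, angles in rad, forces in N, time in s.
With the tool pointing down it reaches from about 0.4 to 0.85 m from the base axis. Payload 10.4 kg.
Tool frame: the origin (TCP) lies between the finger pads; the fingertips stand 14 mm ahead of it and the grasp point (between the pads) lies 5 mm behind it (r.finger_overhang is the z of the fingertips in the tool frame, in m); z points along the fingers, y is the line along which they close (so a half turn about z gives the same grasp; the last joint's range is limited). The gripper opens to 87 mm and grips with 3 to 60 N. Pads are 19 mm wide; open, the fingers measure 117 mm over their backs; the gripper's body (75 mm by 190 mm) begins 51 mm behind the grasp point.
Start: joints at [-1.248, 0.332, -0.065, 1.46, 0.022, 1.35, -0.088], TCP at [0.212, 0.588, 0.237] pointing down, gripper open.
Joint ranges: [-2.6, 2.6], [-0.5, 2.12], [-1.47, 1.34], [0.16, 2.42], [-1.27, 4.41], [0.06, 2.06], [-2.6, 2.6]. Speed limits (rad/s): [2.22, 2.22, 2.79, 2.79, 3.14, 3.14, 3.14].

### API

Orientations are given as a unit quaternion [x, y, z, w].
In Python, from bench import r, optics gives the robot as it stands.
- The arm moves only by the shell command python3 -m pendant 'ROWS' [FORCE]. ROWS is JSON, a list of rows, each a list of 7 numbers: the closure, from -1 (fully open) to 1 (shut), then the shift along the tool's x, y, z scaled (see below), then the turn, a rotation vector about the tool's x, y, z scaled (see below). In form: [[grip, x, y, z, rx, ry, rz], ...]. A call has 1 to 8 rows; each row is the pose to reach, as a shift and turn from the pose commanded when the call began, along the tool's axes at that moment; what a row does not reach only later rows make up. The controller multiplies each number of a shift by 0.3 m and each number of a turn by 120 degrees. A row lasts 1/8 s, in which the tool goes at most 62.5 mm and 10.7 degrees, less where a joint would pass 70% of its speed; a pose out of reach is approached as far as the arm can. A call with a number of a shift or a turn outside -1 to 1 is refused whole. A call with a gripper value outside its range is refused whole. The fingers move at their own pace and stop on an object; FORCE is the grip in N (left out, the last holds). Time passes only in rows, so rows that repeat a pose let the fingers close. It gives the time, the measured TCP pose, the force, the opening and the grip force at its end, in the units of the state.
- r.read_state(): the state, without advancing time (a new reading comes with each control period).
- optics.camera(name): name is "side" or "top"; returns a dict with "pixels" (384x512x3 uint8, red, green, blue), "vfov" (degrees; the focal length in pixels is half the picture's height over the tangent of half this angle, whatever the lens; pixels are square), "cx", "cy" (the principal point, pixels), "rvec" (rotation vector, rad) and "tvec" (3), from world to camera coordinates, as OpenCV has them. Camera axes: x right, y down, z forward; pixel columns grow to the right and rows downward; lengths in m; the calibration is good to about 2 mm. A picture is of the moment at which its call begins. There is no depth.
- r.close_job(): hands the job in; it is judged then, once.
The state is a dict: "time": time; "joint_positions": joint angles; "joint_vel": joint speeds; "joint_torque": joint torques, N m; "ee_pos": TCP position; "eef_rot": TCP orientation; "ft_force": force on the tool from outside, world axes, zero at the start; "torque": the same for the moment, N m; "width": finger opening in m; "grip_force": force on a finger pad.
Only numpy, scipy, OpenCV 4.12 (cv2) and the standard library are available. Lean on these libraries where they do the work, as an engineer would, in place of code of your own. Each camera call takes 0.05 s, during which the arm holds its last target. There are 200 camera calls.

## Working session

There is one attempt and no reset: what is moved stays moved. The work goes in short steps, Python scripts to look and compute and a shell command to move; the robot and the scene stay as the last step left them, time stands still between calls to the robot, and variables do not carry over. Pictures are saved under pics/ and viewed, at most 10 in all, crops included, and the job is handed in when it is done.

```bash
mkdir -p pics; cat > h.py <<'E'
import numpy as np,cv2
from bench import r,optics
def cam(n):
    c=optics.camera(n);R=cv2.Rodrigues(np.array(c["rvec"],float))[0];t=np.array(c["tvec"],float).ravel()
    f=192/np.tan(np.radians(c["vfov"])/2);return c,R,t,f
def save(n,fn):
    C=cam(n);cv2.imwrite(fn,C[0]["pixels"][:,:,::-1]);return C
def ray(C,u,v,z):
    c,R,t,f=C;d=R.T@np.array([(u-c["cx"])/f,(v-c["cy"])/f,1]);o=-R.T@t
    return o+d*(z-o[2])/d[2]
def proj(C,p):
    c,R,t,f=C;q=R@np.array(p)+t;return q[0]/q[2]*f+c["cx"],q[1]/q[2]*f+c["cy"]
E
python3 - <<'E'
from h import *
for n in("top","side"):
    C=save(n,f"pics/{n}0.png");print(n,-C[1].T@C[2],C[3],C[1][2], {k:v for k,v in C[0].items() if k not in("pixels",)})
s=r.read_state();print(s)
E
```

```text
top [0.38833166 0.045724   1.00880146] 422.7879004670763 [ 0.18858879 -0.023614   -0.9817722 ] {'vfov': 48.8482974093275, 'cx': 253.6423754119482, 'cy': 200.2045943914947, 'rvec': array([ 2.11611051, -2.14721402,  0.22695799]), 'tvec': array([0.03110107, 0.57132093, 0.91825795])}
side [0.3822789  0.70710107 0.55092264] 375.1312210289565 [ 0.23065876 -0.79451992 -0.56172469] {'vfov': 54.20863117402483, 'cx': 253.8649597036788, 'cy': 186.1041522876865, 'rvec': array([ 0.3985523 , -2.64173343,  1.40283331]), 'tvec': array([0.56190835, 0.1437474 , 0.78309675])}
{'time': 0.1, 'joint_positions': array([-1.24759948,  0.33280009, -0.06469172,  1.46080596,  0.02159648,
        1.34987002, -0.08849661]), 'joint_vel': array([ 7.83726663e-04, -1.60793078e-03, -2.00614098e-05, -1.46027380e-03,
       -3.54278571e-04,  5.01332687e-04,  1.36631031e-04]), 'joint_torque': array([ 1.81909443e-03, -6.24540639e+01,  2.48279149e-02, -3.90718067e+01,
       -6.14891388e-02,  3.66915890e-02,  2.91687331e-05]), 'ee_pos': array([0.21174509, 0.58772311, 0.23586334]), 'eef_rot': array([ 1.72031882e-01,  9.85091203e-01, -5.89069710e-04, -7.75108253e-05]), 'ft_force': array([-0.93446608, -0.1426273 , -0.11013395]), 'torque': array([-0.01270163,  0.02822902,  0.00087497]), 'grip_force': 0.0, 'width': 0.08712302458304137}
```

View pics/top0.png

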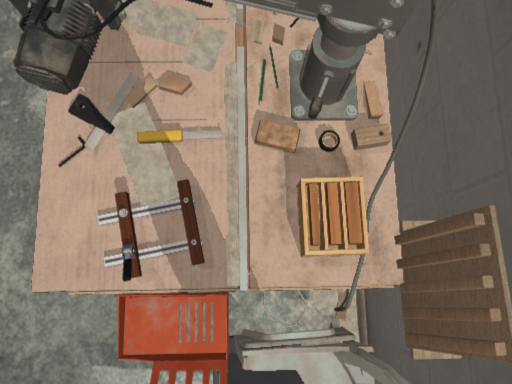

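View pics/side0.png

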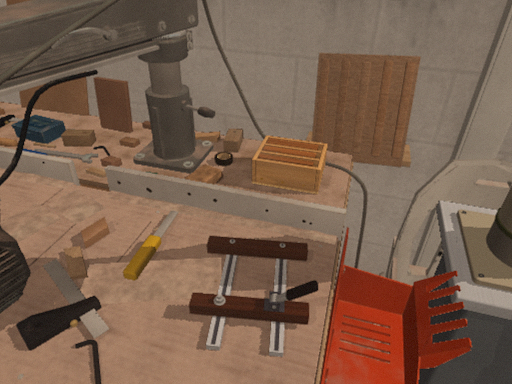

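The top view shows the tray at about (301–367, 178–255) with three bars. The jig is at about (98–205, 180–280), with the fixed guide on the right, the sliding guide on the left and the black lever at (127, 268). Next I'll enlarge both areas.

```bash
python3 - <<'E'
from h import *
im=cv2.imread("pics/top0.png")
a=cv2.resize(im[170:290,90:215],None,fx=4,fy=4,interpolation=cv2.INTER_CUBIC)
b=cv2.resize(im[170:265,295:373],None,fx=4,fy=4,interpolation=cv2.INTER_CUBIC)
b=cv2.copyMakeBorder(b,0,a.shape[0]-b.shape[0],0,0,cv2.BORDER_CONSTANT)
cv2.imwrite("pics/crop0.png",np.hstack([a,b[:,:298]]))
C=cam("top")
hsv=cv2.cvtColor(im,cv2.COLOR_BGR2HSV)
# dark brown guides
for nm,sl,z,m in(("guides",np.s_[170:290,90:215],.036,lambda h:(h[...,2]<115)&(h[...,1]>90)&((h[...,0]<14)|(h[...,0]>170))),
  ("bars",np.s_[170:265,295:373],.073,lambda h:(h[...,2]<190)&(h[...,2]>85)&(h[...,1]>110)&(h[...,0]<16))):
  mk=m(hsv[sl]).astype(np.uint8)*255
  cs,_=cv2.findContours(mk,cv2.RETR_EXTERNAL,cv2.CHAIN_APPROX_NONE)
  for c in cs:
    if cv2.contourArea(c)<150: continue
    P=np.array([ray(C,p[0][0]+sl[1].start,p[0][1]+sl[0].start,z)[:2] for p in c],np.float32)
    (cx,cy),(w,h),an=cv2.minAreaRect(P);bx=cv2.boxPoints(((cx,cy),(w,h),an))
    print(nm,np.round([cx,cy,w,h,an],4),np.round(bx,3).tolist())
print([np.round(ray(C,u,v,.074),3) for u,v in((301,178),(363,177),(367,253),(305,256))])
E
```

```text
guides [ 0.5011  0.3129  0.1998  0.0312 11.3606] [[0.4000000059604645, 0.30799999833106995], [0.4059999883174896, 0.27799999713897705], [0.6019999980926514, 0.31700000166893005], [0.5960000157356262, 0.3479999899864197]]
guides [ 0.5287  0.1708  0.1992  0.0287 10.9648] [[0.42800000309944153, 0.16599999368190765], [0.4339999854564667, 0.1379999965429306], [0.6290000081062317, 0.17599999904632568], [0.6240000128746033, 0.20399999618530273]]
bars [ 5.36300e-01 -1.58000e-01  3.15000e-02  1.44000e-01  8.82261e+01] [[0.46399998664855957, -0.17100000381469727], [0.6079999804496765, -0.17599999904632568], [0.609000027179718, -0.14399999380111694], [0.4650000035762787, -0.14000000059604645]]
bars [ 0.5369 -0.1097  0.1437  0.0299  0.3432] [[0.4650000035762787, -0.0949999988079071], [0.4650000035762787, -0.125], [0.609000027179718, -0.12399999797344208], [0.609000027179718, -0.09399999678134918]]
bars [ 0.5357 -0.2012  0.1491  0.0387  0.9662] [[0.460999995470047, -0.18299999833106995], [0.460999995470047, -0.22200000286102295], [0.6110000014305115, -0.21899999678134918], [0.6100000143051147, -0.1809999942779541]]
[array([ 0.618, -0.086,  0.074]), array([ 0.619, -0.228,  0.074]), array([ 0.446, -0.226,  0.074]), array([ 0.441, -0.088,  0.074])]
```

View pics/crop0.png

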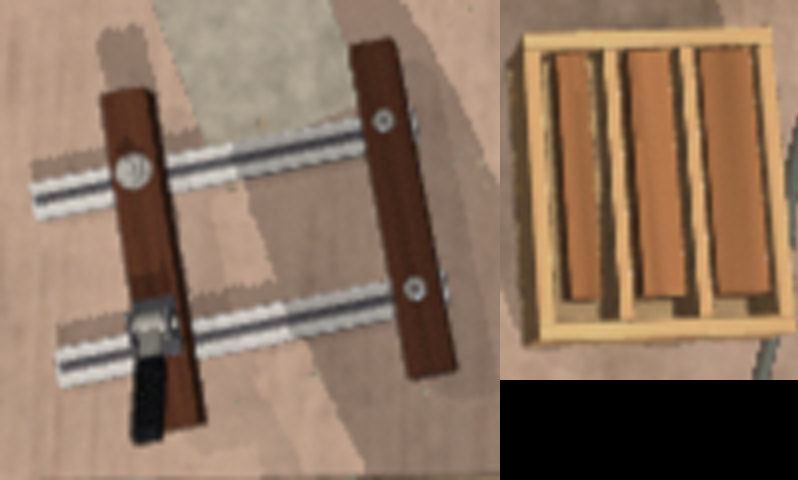

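The wide bar is in the right-hand (-y) compartment, with crop corners at (702,50) and (770,293). The jig's yaw is about 11°, the opening is about 117 mm, and the lever points towards the robot.

```bash
cat >> h.py <<'E'
from scipy.spatial.transform import Rotation as Ro
def down(psi,tilt=0): # psi: world angle (deg) of tool y; tilt deg about world y after (positive: body leans to -x)
    a=np.radians(psi);y=np.array([np.cos(a),np.sin(a),0]);z=np.array([0,0,-1.]);x=np.cross(y,z)
    return Ro.from_rotvec([0,-np.radians(tilt),0])*Ro.from_matrix(np.column_stack([x,y,z]))
def go(p,Rt,p0=None,R0=None):
    s=r.read_state();p0=s["ee_pos"] if p0 is None else np.array(p0);R0=Ro.from_quat(s["eef_rot"]) if R0 is None else R0
    a=R0.inv().apply(np.array(p)-p0)/.3;b=(R0.inv()*Rt).as_rotvec()/np.radians(120)
    print("row",np.round(a,4).tolist(),np.round(b,4).tolist())
JO=np.array([.5096,.268,0]);JY=np.radians(11.1)
def jig(x,y,z): c,s=np.cos(JY),np.sin(JY);return np.array([JO[0]+c*x-s*y,JO[1]+s*x+c*y,z])
E
python3 - <<'E'
from h import *
C=cam("top")
for c in((702,50),(753,50),(770,293),(720,293)): print(np.round(ray(C,295+(c[0]-500)/4,170+c[1]/4,.073),4))
go([.45,.25,.25],down(30));go([.4785,-.201,.12],down(0),[.45,.25,.25],down(30))
E
```

```text
[ 0.6066 -0.1872  0.073 ]
[ 0.6063 -0.2165  0.073 ]
[ 0.4676 -0.2172  0.073 ]
[ 0.468  -0.1893  0.073 ]
row [-1.1288, -0.7903, -0.0458] [-0.0004, 0.0001, 0.3349]
row [-1.3494, -0.6694, 0.4333] [0.0, 0.0, 0.25]
```

```bash
python3 -m pendant '[[1,-1,-0.7,-0.04,0,0,0.3],[1,-1,-0.7,-0.04,0,0,0.3],[1,-1,-0.7,-0.04,0,0,0.3],[1,-1,-0.7,-0.04,0,0,0.3],[1,-1,-0.7,-0.04,0,0,0.3],[1,-1,-0.7,-0.04,0,0,0.3],[1,-1,-0.7,-0.04,0,0,0.3]]' 30
python3 - <<'E'
from h import *
print(r.read_state()["joint_positions"])
go([.4785,-.08,.2],down(0))
E
```

```text
time: 1.08
ee_pos: [0.4255, 0.2847, 0.2489]
eef_rot: [0.471, 0.882, 0.0, 0.001]
ft_force: [-1.2, 1.2, 0.9]
width: 0.0245
grip_force: 0.0
[-0.90343585  0.06848077  0.23593225  1.75026658 -0.01553378  1.32415186
 -0.07510544]
row [-1.1086, -0.5287, 0.1636] [0.0004, 0.0003, 0.2813]
```

```bash
python3 -m pendant '[[1,-1,-0.48,0.12,0,0,0.28],[1,-1,-0.48,0.12,0,0,0.28],[1,-1,-0.48,0.12,0,0,0.28],[1,-1,-0.48,0.12,0,0,0.28],[1,-1,-0.48,0.12,0,0,0.28],[1,-1,-0.48,0.12,0,0,0.28],[1,-1,-0.48,0.12,0,0,0.28]]' 30
python3 - <<'E'
from h import *
print(r.read_state()["joint_positions"])
go([.4785,-.202,.12],down(0))
E
```

```text
time: 1.95
ee_pos: [0.4723, -0.0411, 0.2124]
eef_rot: [0.704, 0.71, -0.0, -0.0]
ft_force: [-0.6, 0.7, -0.4]
width: 0.0002
grip_force: 0.0
[-5.79169554e-01 -1.08303872e-02  5.73307858e-01  1.90473536e+00
  6.27029376e-03  1.24620002e+00  2.87825480e-05]
row [-0.5364, 0.0165, 0.3079] [-0.0001, 0.0, 0.0038]
```

```bash
python3 -m pendant '[[1,-0.536,0.017,0.3,0,0,0.004],[1,-0.536,0.017,0.3,0,0,0.004],[1,-0.536,0.017,0.3,0,0,0.004],[1,-0.536,0.017,0.3,0,0,0.004],[1,-0.536,0.017,0.3,0,0,0.004]]' 30
python3 - <<'E'
from h import *
go([.4785,-.202,.088],down(0));go([.4785,-.202,.07],down(0))
E
```

```text
time: 2.58
ee_pos: [0.4798, -0.1991, 0.1224]
eef_rot: [0.706, 0.708, 0.0, -0.0]
ft_force: [0.2, 0.6, 0.5]
width: 0.0006
grip_force: 0.0
row [-0.0097, -0.0042, 0.1147] [-0.0002, -0.0004, 0.0018]
row [-0.0098, -0.0041, 0.1747] [-0.0002, -0.0004, 0.0018]
```

```bash
python3 -m pendant '[[1,-0.006,-0.004,0.07,0,0,0],[1,-0.006,-0.004,0.105,0,0,0],[1,-0.006,-0.004,0.125,0,0,0],[1,-0.006,-0.004,0.145,0,0,0],[1,-0.006,-0.004,0.165,0,0,0],[1,-0.006,-0.004,0.175,0,0,0],[1,-0.006,-0.004,0.175,0,0,0]]' 30
python3 - <<'E'
from h import *
C=cam("side");im=C[0]["pixels"][:,:,::-1]
cv2.imwrite("pics/s1.png",cv2.resize(im[40:220,190:400],None,fx=3,fy=3))
E
```

```text
time: 3.45
ee_pos: [0.4778, -0.2029, 0.0699]
eef_rot: [0.707, 0.708, -0.0, -0.0]
ft_force: [0.1, -0.2, -0.1]
width: 0.001
grip_force: 0.0
```

View pics/s1.png

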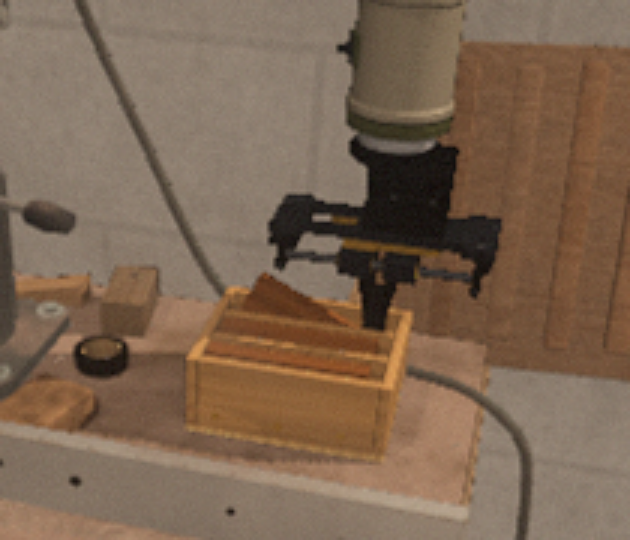

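The bar is tipped, with its raised end at crop (265,275). Next I'll raise the tool, turn it and plan the grasp perpendicular to the tipped bar.

```bash
python3 - <<'E'
from h import *
C=cam("top")
c=cam("side");print("raised end",ray(c,278.3,131.7,.101))
T=down(90,25.2);print(T.as_matrix().round(2))
zt=T.as_matrix()[:,2]
go(np.array([.577,-.2025,.095])-.08*zt+[0,0,.02],T)
E
```

```text
raised end [ 0.57961355 -0.20205359  0.101     ]
[[-0.9   0.    0.43]
 [ 0.    1.    0.  ]
 [-0.43  0.   -0.9 ]]
row [0.0011, 0.2165, -0.3906] [-0.1644, -0.1647, -0.736]
```

```bash
python3 -m pendant '[[1,0,0,-0.2,0,0,0],[0,0,0.05,-0.39,0,0,0],[-0.3,0,0.217,-0.39,-0.164,-0.165,-0.736],[-0.3,0,0.217,-0.39,-0.164,-0.165,-0.736],[-0.3,0,0.217,-0.39,-0.164,-0.165,-0.736],[-0.3,0,0.217,-0.39,-0.164,-0.165,-0.736],[-0.3,0,0.217,-0.39,-0.164,-0.165,-0.736],[-0.3,0,0.217,-0.39,-0.164,-0.165,-0.736]]' 30
python3 - <<'E'
from h import *
T=down(90,25.2);zt=T.as_matrix()[:,2]
go(np.array([.577,-.2025,.095])-.05*zt,T)
C=cam("side");im=C[0]["pixels"][:,:,::-1]
D=cam("top");i2=D[0]["pixels"][:,:,::-1]
cv2.imwrite("pics/s2.png",np.hstack([cv2.resize(im[80:200,230:340],(440,480)),cv2.resize(i2[160:268,290:370],(350,480))]))
E
```

```text
time: 4.6
ee_pos: [0.543, -0.2025, 0.1873]
eef_rot: [0.235, 0.959, -0.0, 0.162]
ft_force: [-0.7, 0.1, -0.4]
width: 0.0554
grip_force: 0.0
row [0.0133, 0.0073, 0.1618] [-0.0497, -0.0494, -0.2208]
```

View pics/s2.png

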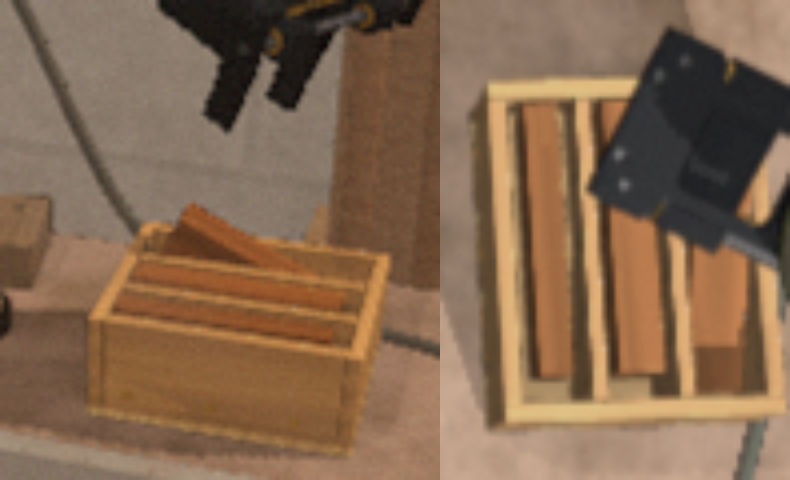

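```bash
python3 -m pendant '[[-0.3,0.013,0.007,0.12,-0.05,-0.05,-0.221],[-0.3,0.013,0.007,0.12,-0.05,-0.05,-0.221],[-0.3,0.013,0.007,0.12,-0.05,-0.05,-0.221],[-0.3,0.013,0.007,0.12,-0.05,-0.05,-0.221],[-0.3,0.013,0.007,0.12,-0.05,-0.05,-0.221]]' 30
python3 - <<'E'
from h import *
C=cam("side")
def crop(p): u,v=proj(C,p);return (round((u-230)*4),round((v-80)*4))
for nm,p in dict(topnear=[.585,-.187,.101],topfar=[.585,-.217,.101],botnear=[.6,-.187,.0695],rimfar=[.6185,-.229,.074],rimnear=[.6185,-.086,.074],rimnear2=[.4435,-.086,.074]).items(): print(nm,crop(p))
T=down(90,25.2);zt=T.as_matrix()[:,2]
go(np.array([.577,-.2025,.095]),T)
im=C[0]["pixels"][:,:,::-1]
cv2.imwrite("pics/s3.png",cv2.resize(im[80:180,230:340],(770,600*700//600)[:2] if 0 else (660,600)))
E
```

```text
time: 5.32
ee_pos: [0.5522, -0.2017, 0.1521]
eef_rot: [0.005, 0.976, 0.0, 0.218]
ft_force: [0.0, 0.2, -0.4]
width: 0.0565
grip_force: 0.0
topnear (180, 215)
topfar (191, 197)
botnear (157, 254)
rimfar (147, 218)
rimnear (88, 314)
rimnear2 (364, 358)
row [0.0061, -0.003, 0.2073] [-0.0005, -0.0005, -0.0042]
```

View pics/s3.png

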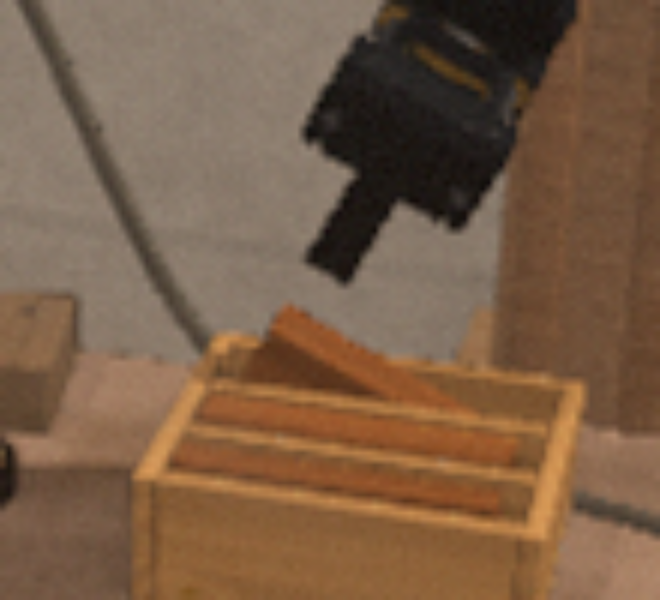

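The bar's raised end, with top corners at crop (289,304) and (268,330), matches the prediction. I'll grasp it now.

```bash
python3 -m pendant '[[-0.3,0.006,-0.003,0.12,0,0,-0.004],[-0.3,0.006,-0.003,0.17,0,0,-0.004],[-0.3,0.006,-0.003,0.205,0,0,-0.004],[-0.3,0.006,-0.003,0.205,0,0,-0.004],[1,0.006,-0.003,0.205,0,0,-0.004],[1,0.006,-0.003,0.205,0,0,-0.004],[1,0.006,-0.003,0.205,0,0,-0.004],[1,0.006,-0.003,0.205,0,0,-0.004]]' 45
```

```text
time: 6.38
ee_pos: [0.5764, -0.2028, 0.0957]
eef_rot: [-0.001, 0.976, -0.001, 0.218]
ft_force: [0.0, 0.5, 0.6]
width: 0.0295
grip_force: 44.9
```

```bash
python3 -m pendant '[[1,-0.03,0,-0.06,0,0,0],[1,-0.06,0,-0.13,0,0,0],[1,-0.1,0,-0.21,0,0,0],[1,-0.15,0,-0.32,0,0,0],[1,-0.21,0,-0.45,0,0,0],[1,-0.21,0,-0.45,0,0,0]]' 45
python3 - <<'E'
from h import *
C=cam("side");im=C[0]["pixels"][:,:,::-1]
cv2.imwrite("pics/s4.png",cv2.resize(im[40:180,230:370],(600,600)))
p=jig(.058,-.0265,.2);print(p)
go([p[0],0,.24],down(90+8));go(p,down(90+11.1),[p[0],0,.24],down(98))
E
```

```text
time: 7.12
ee_pos: [0.5773, -0.2032, 0.2482]
eef_rot: [-0.001, 0.975, -0.001, 0.221]
ft_force: [-0.5, 0.3, -1.3]
width: 0.0299
grip_force: 44.9
[0.57161681 0.25316202 0.2       ]
row [0.0205, 0.6754, 0.0099] [-0.0153, 0.2106, -0.0643]
row [-0.1174, 0.8357, 0.1333] [0.0, 0.0, -0.0258]
```

View pics/s4.png

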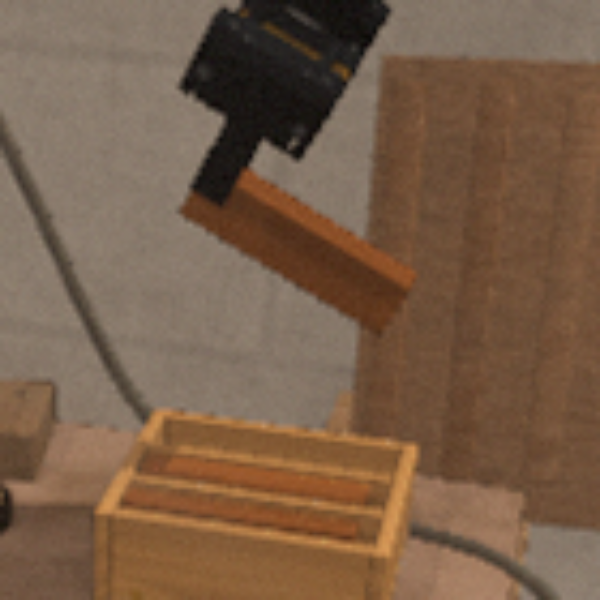

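The bar is held square to the fingers, and the other two bars are untouched. Now I'll carry it over to the jig.

```bash
python3 -m pendant '[[1,0,0.08,0,0,0.04,0],[1,0.01,0.18,0,0,0.08,-0.01],[1,0.01,0.28,0,0,0.12,-0.03],[1,0.02,0.38,0.01,-0.01,0.16,-0.05],[1,0.02,0.48,0.01,-0.01,0.2,-0.06],[1,0.02,0.58,0.01,-0.015,0.211,-0.064],[1,0.02,0.675,0.01,-0.015,0.211,-0.064]]' 45
python3 - <<'E'
from h import *
p=jig(.058,-.0265,.15)
go(p,down(101.1))
E
```

```text
time: 8.05
ee_pos: [0.571, 0.0012, 0.2374]
eef_rot: [-0.069, 0.998, -0.0, -0.002]
ft_force: [0.6, 0.5, -1.2]
width: 0.0295
grip_force: 44.9
row [-0.1191, 0.8316, 0.2907] [0.0001, -0.0022, -0.0264]
```

```bash
python3 -m pendant '[[1,-0.01,0.08,0,0,0,0],[1,-0.03,0.22,0,0,0,-0.01],[1,-0.05,0.36,0.02,0,0,-0.02],[1,-0.07,0.5,0.1,0,-0.001,-0.026],[1,-0.1,0.65,0.17,0,-0.002,-0.026],[1,-0.119,0.77,0.24,0,-0.002,-0.026],[1,-0.119,0.832,0.291,0,-0.002,-0.026],[1,-0.119,0.832,0.291,0,-0.002,-0.026]]' 45
python3 - <<'E'
from h import *
C=cam("side");im=C[0]["pixels"][:,:,::-1]
D=cam("top");i2=D[0]["pixels"][:,:,::-1]
cv2.imwrite("pics/s5.png",np.hstack([cv2.resize(im[150:350,170:340],(408,480)),cv2.resize(i2[160:290,85:215],(380,480))]))
go(jig(.058,-.0265,.052),down(101.1))
E
```

```text
time: 9.05
ee_pos: [0.5706, 0.2524, 0.1497]
eef_rot: [-0.097, 0.995, -0.0, -0.001]
ft_force: [0.1, 0.4, -0.9]
width: 0.03
grip_force: 44.9
row [0.0015, 0.0106, 0.3329] [-0.0004, 0.0008, -0.0012]
```

View pics/s5.png

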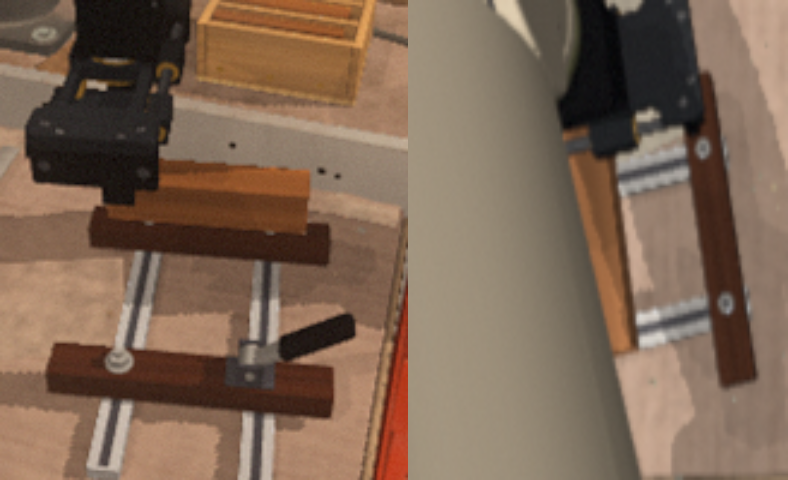

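```bash
python3 -m pendant '[[1,0.001,0.01,0.12,0,0,0],[1,0.001,0.01,0.24,0,0,0],[1,0.001,0.01,0.31,0,0,0],[1,0.001,0.01,0.335,0,0,0],[1,0.001,0.01,0.345,0,0,0],[1,0.001,0.01,0.35,0,0,0],[1,0.001,0.01,0.35,0,0,0]]' 45
```

```text
time: 10.02
ee_pos: [0.5717, 0.255, 0.0471]
eef_rot: [-0.096, 0.995, 0.0, 0.001]
ft_force: [0.1, -1.0, 0.9]
width: 0.0297
grip_force: 44.9
```

```bash
python3 -m pendant '[[1,0,0,0.003,0,0,0],[1,0,0,0.005,0,0,0],[-0.1,0,0,0.005,0,0,0],[-0.1,0,0,0.005,0,0,0],[-0.1,0,0,0.005,0,0,0],[-0.1,0,0,0.005,0,0,0]]' 45
python3 - <<'E'
from h import *
print(r.read_state()["ft_force"],r.read_state()["width"],r.read_state()["grip_force"])
E
```

```text
time: 10.78
ee_pos: [0.571, 0.255, 0.0446]
eef_rot: [-0.096, 0.995, -0.0, 0.0]
ft_force: [-0.2, -1.1, -0.8]
width: 0.047
grip_force: 0.0
[-0.22003183 -1.12259069 -0.84837425] 0.04702165693476269 0.0
```

```bash
python3 -m pendant '[[-0.1,0,0,-0.1,0,0,0],[-0.1,0,0,-0.25,0,0,0],[0,0,0,-0.42,0,0,0],[1,0.127,0.2,-0.42,0,0,0],[1,0.127,0.41,-0.42,0,0,0],[1,0.127,0.41,-0.42,0,0,0]]' 45
python3 - <<'E'
from h import *
go(jig(.02,.1,.034),down(101.1))
C=cam("side");im=C[0]["pixels"][:,:,::-1]
D=cam("top");i2=D[0]["pixels"][:,:,::-1]
cv2.imwrite("pics/s6.png",np.hstack([cv2.resize(im[200:370,170:340],(408,480)),cv2.resize(i2[160:290,85:215],(380,480))]))
E
```

```text
time: 11.52
ee_pos: [0.5067, 0.3739, 0.1704]
eef_rot: [-0.1, 0.995, 0.001, -0.0]
ft_force: [0.3, -0.8, -0.8]
width: 0.0214
grip_force: 0.0
row [-0.0081, -0.0161, 0.4546] [0.0011, -0.0001, 0.0034]
```

View pics/s6.png

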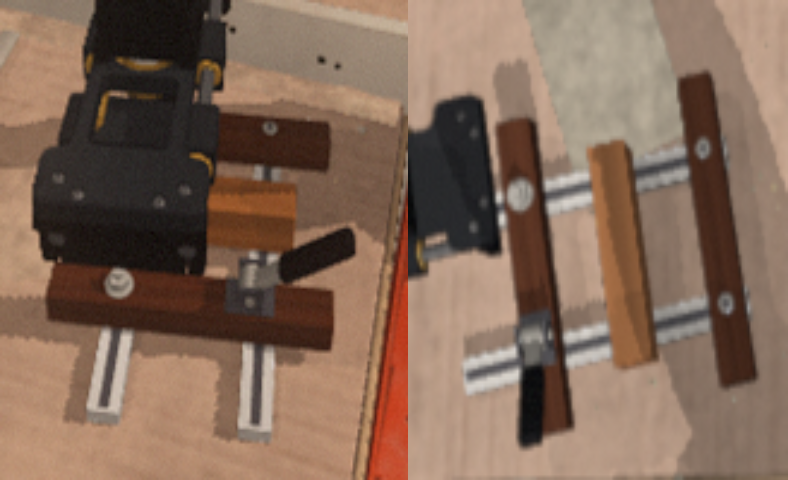

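The bar lies flat on both tracks, parallel to the guides, with its centre at crop (625,253). Next I'll lower the shut fingers behind the sliding guide.

```bash
python3 -m pendant '[[1,-0.008,-0.01,0.15,0,0,0.003],[1,-0.008,-0.01,0.35,0,0,0.003],[1,-0.008,-0.01,0.45,0,0,0.003],[1,-0.008,-0.01,0.45,0,0,0.003]]' 45
python3 -m pendant '[[1,0,-0.04,0,0,0,0],[1,0,-0.1,0,0,0,0],[1,0,-0.16,0,0,0,0],[1,0,-0.22,0,0,0,0],[1,0,-0.28,0,0,0,0],[1,0,-0.32,0,0,0,0],[1,0,-0.32,0,0,0,0]]'
python3 - <<'E'
from h import *
p=r.read_state()["ee_pos"]-JO;c,s=np.cos(JY),np.sin(JY);print(c*p[0]+s*p[1],c*p[1]-s*p[0])
go(jig(.02,-.012,.034),down(101.1))
D=cam("top");i2=D[0]["pixels"][:,:,::-1]
cv2.imwrite("pics/s7.png",cv2.resize(i2[160:290,85:215],(520,520)))
E
```

```text
time: 12.12
ee_pos: [0.5127, 0.3628, 0.0335]
eef_rot: [-0.092, 0.996, -0.002, -0.001]
ft_force: [0.4, -0.5, 0.3]
width: 0.0005
grip_force: 0.0
time: 13.0
ee_pos: [0.5309, 0.2693, 0.0353]
eef_rot: [-0.092, 0.996, -0.001, -0.0]
ft_force: [-1.0, -1.2, 0.1]
width: 0.0005
grip_force: 0.0
0.02111244238368386 -0.0027691112169344048
row [0.0034, -0.0308, 0.0044] [-0.0008, -0.0003, -0.0043]
```

View pics/s7.png

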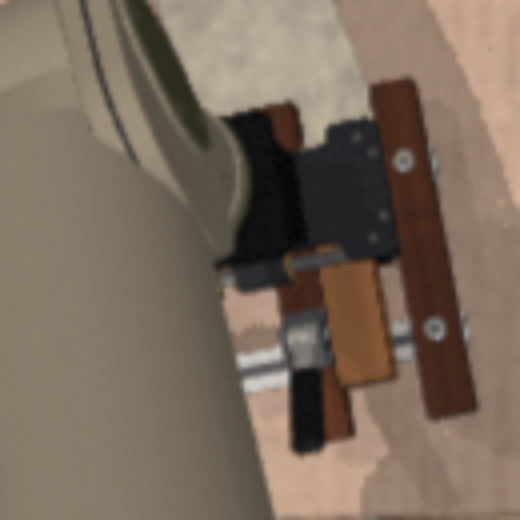

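The guide has met the bar, and the bar is close to the fixed guide with a gap at crop (395–425, 375). I'll creep on and watch the force.

```bash
python3 -m pendant '[[1,0,-0.012,0,0,0,0],[1,0,-0.02,0,0,0,0],[1,0,-0.026,0,0,0,0],[1,0,-0.026,0,0,0,0]]'
python3 - <<'E'
from h import *
p=r.read_state()["ee_pos"]-JO;c,s=np.cos(JY),np.sin(JY);print(c*p[0]+s*p[1],c*p[1]-s*p[0])
E
```

```text
time: 13.55
ee_pos: [0.5319, 0.264, 0.0355]
eef_rot: [-0.093, 0.996, -0.0, 0.0]
ft_force: [-2.3, 2.3, -2.0]
width: 0.0003
grip_force: 1.6
0.021085742093389204 -0.00820037521212392
```

```bash
python3 -m pendant '[[1,0,-0.007,0,0,0,0],[1,0,-0.014,0,0,0,0],[1,0,-0.014,0,0,0,0]]'
python3 - <<'E'
from h import *
p=r.read_state()["ee_pos"]-JO;c,s=np.cos(JY),np.sin(JY);print(c*p[0]+s*p[1],c*p[1]-s*p[0])
E
```

```text
time: 13.92
ee_pos: [0.5332, 0.2593, 0.0358]
eef_rot: [-0.093, 0.996, -0.0, 0.0]
ft_force: [-1.5, 0.7, -0.8]
width: 0.0004
grip_force: 1.1
0.02148409202712973 -0.013059832008261014
```

```bash
python3 -m pendant '[[1,0,-0.006,0,0,0,0],[1,0,-0.01,0,0,0,0],[1,0,-0.01,0,0,0,0]]'
python3 -m pendant '[[1,0,-0.006,0,0,0,0],[1,0,-0.01,0,0,0,0],[1,0,-0.01,0,0,0,0]]'
python3 - <<'E'
from h import *
p=r.read_state()["ee_pos"]-JO;c,s=np.cos(JY),np.sin(JY);print(c*p[0]+s*p[1],c*p[1]-s*p[0])
C=cam("top");im=C[0]["pixels"]
# profile along jig y near x=-0.075 at z .036/.047
for x in(-.06,-.035):
  for y in np.arange(-.11,0,.004):
    u,v=proj(C,jig(x,y,.036));print(int(y*1000),im[int(round(v)),int(round(u))].tolist(),end=' ')
  print()
E
```

```text
time: 14.3
ee_pos: [0.5338, 0.2566, 0.0358]
eef_rot: [-0.093, 0.996, -0.0, 0.0]
ft_force: [-2.1, 2.2, -0.8]
width: 0.0004
grip_force: 1.4
time: 14.68
ee_pos: [0.5341, 0.2548, 0.0358]
eef_rot: [-0.094, 0.996, 0.001, 0.001]
ft_force: [-1.7, 6.2, -2.4]
width: 0.0005
grip_force: 3.2
0.021489503008902098 -0.017665867115031847
-110 [65, 36, 24] -106 [65, 38, 26] -102 [70, 40, 27] -97 [60, 34, 21] -93 [66, 38, 26] -89 [69, 40, 26] -85 [69, 40, 28] -81 [135, 89, 57] -77 [131, 88, 55] -73 [124, 80, 52] -69 [119, 79, 50] -65 [124, 82, 52] -61 [130, 86, 55] -57 [130, 87, 55] -53 [121, 79, 51] -49 [63, 38, 26] -45 [66, 40, 30] -41 [24, 21, 21] -37 [15, 15, 17] -33 [12, 10, 13] -29 [15, 16, 16] -25 [109, 105, 103] -21 [203, 197, 191] -17 [194, 188, 182] -13 [203, 199, 194] -9 [198, 192, 186] -5 [89, 82, 72] -1 [87, 79, 68] 
-110 [66, 38, 26] -106 [64, 36, 25] -102 [69, 38, 28] -97 [60, 35, 25] -93 [66, 39, 28] -89 [70, 41, 29] -85 [65, 38, 26] -81 [133, 88, 55] -77 [130, 87, 55] -73 [121, 81, 52] -69 [118, 79, 50] -65 [117, 77, 48] -61 [118, 77, 49] -57 [120, 79, 50] -53 [112, 76, 54] -49 [75, 66, 63] -45 [78, 76, 76] -41 [123, 119, 114] -37 [120, 116, 111] -33 [118, 114, 108] -29 [120, 117, 111] -25 [91, 87, 87] -21 [136, 115, 101] -17 [137, 114, 99] -13 [137, 116, 101] -9 [139, 117, 102] -5 [96, 85, 74] -1 [89, 82, 70]
```

```bash
python3 -m pendant '[[1,0,-0.006,0,0,0,0],[1,0,-0.01,0,0,0,0],[1,0,-0.01,0,0,0,0]]'
python3 - <<'E'
from h import *
p=r.read_state()["ee_pos"]-JO;c,s=np.cos(JY),np.sin(JY);print(c*p[0]+s*p[1],c*p[1]-s*p[0])
E
```

```text
time: 15.1
ee_pos: [0.5341, 0.2547, 0.0359]
eef_rot: [-0.095, 0.996, 0.002, 0.001]
ft_force: [-2.4, 15.3, -4.8]
width: 0.0003
grip_force: 7.2
0.021475709284709873 -0.01776437293551927
```

The guide is firmly stopped at 15 N, so the bar is nipped. I'll back off and measure the lever angle.

```bash
python3 -m pendant '[[1,0,0.03,0,0,0,0],[1,0,0.06,0,0,0,0],[1,0,0.06,-0.2,0,0,0],[1,0,0.06,-0.4,0,0,0],[1,0,0.25,-0.45,0,0,0],[1,0,0.38,-0.45,0,0,0],[1,0,0.38,-0.45,0,0,0]]'
cat > lev.py <<'E'
from h import *
for n in("side","top"):
    C=cam(n);im=C[0]["pixels"].astype(int);c,R,t,f=C;o=-R.T@t
    yj=np.array([-np.sin(JY),np.cos(JY),0]);xj=np.array([np.cos(JY),np.sin(JY),0])
    u0,v0=proj(C,jig(-.092,-.041,.07))
    v,u=np.mgrid[0:384,0:512];m=((im.max(2)<45)&(np.hypot(u-u0,v-v0)<28)).astype(np.uint8)
    k,lab,st,ce=cv2.connectedComponentsWithStats(m);i=1+np.argmax(st[1:,4])
    q=np.argwhere(lab==i)[:,::-1]
    P=[]
    for a,b in q:
        d=R.T@np.array([(a-c["cx"])/f,(b-c["cy"])/f,1])
        s=(yj@(JO+yj*-.041)-yj@o)/(yj@d) if n=="side" else (.075-o[2])/d[2]
        w=o+s*d-JO;P.append([xj@w,yj@w,w[2]])
    P=np.array(P);X=P-P.mean(0);w,V=np.linalg.eigh(X.T@X);d=V[:,2]
    print(n,st[i],P.mean(0).round(4),P.min(0).round(4),P.max(0).round(4),"ang",np.arctan2(abs(d[2]),abs(d[0])), "yslope",d[1]/d[0])
    # guide/bar edges
E
python3 lev.py; python3 - <<'E'
from h import *
C=cam("top");im=C[0]["pixels"]
for x in(-.085,-.06,-.01,.02,.06):
  print(x,[(int(y*1000),int(im[tuple(int(round(q)) for q in proj(C,jig(x,y,.036))[::-1])][0])) for y in np.arange(-.118,-.012,.003)])
E
```

```text
time: 15.98
ee_pos: [0.5119, 0.3665, 0.1706]
eef_rot: [-0.096, 0.995, 0.0, 0.0]
ft_force: [0.8, -0.8, 0.7]
width: 0.0003
grip_force: 0.0
side [288 243  28  18 263] [-0.0833 -0.041   0.0789] [-0.1069 -0.041   0.0547] [-0.0601 -0.041   0.1007] ang 0.6803545864041456 yslope -1.428215657130784e-16
top [164 250   9  22 155] [-0.0825 -0.0403  0.075 ] [-0.1046 -0.0501  0.075 ] [-0.0606 -0.0304  0.075 ] ang 2.465860349770429e-17 yslope -0.12662144323422578
-0.085 [(-118, 138), (-114, 131), (-111, 55), (-108, 64), (-105, 64), (-102, 66), (-99, 61), (-96, 62), (-93, 66), (-90, 68), (-87, 68), (-84, 72), (-81, 138), (-78, 136), (-75, 132), (-72, 135), (-69, 136), (-66, 133), (-63, 131), (-60, 133), (-57, 125), (-54, 62), (-51, 63), (-48, 64), (-45, 65), (-42, 57), (-39, 18), (-36, 14), (-33, 15), (-30, 15), (-27, 12), (-24, 48), (-21, 117), (-18, 179), (-15, 182), (-12, 179)]
-0.06 [(-118, 136), (-114, 96), (-111, 55), (-108, 61), (-105, 63), (-102, 67), (-99, 62), (-96, 59), (-93, 66), (-90, 68), (-87, 68), (-84, 66), (-81, 131), (-78, 127), (-75, 123), (-72, 116), (-69, 116), (-66, 116), (-63
[... 779 characters left out ...]
124), (-78, 135), (-75, 128), (-72, 121), (-69, 120), (-66, 119), (-63, 120), (-60, 124), (-57, 127), (-54, 131), (-51, 71), (-48, 68), (-45, 72), (-42, 70), (-39, 67), (-36, 66), (-33, 64), (-30, 68), (-27, 76), (-24, 126), (-21, 194), (-18, 193), (-15, 194), (-12, 194)]
0.06 [(-118, 138), (-114, 129), (-111, 55), (-108, 66), (-105, 69), (-102, 73), (-99, 75), (-96, 69), (-93, 68), (-90, 63), (-87, 63), (-84, 76), (-81, 121), (-78, 135), (-75, 128), (-72, 122), (-69, 119), (-66, 115), (-63, 120), (-60, 125), (-57, 128), (-54, 131), (-51, 71), (-48, 70), (-45, 82), (-42, 130), (-39, 127), (-36, 113), (-33, 87), (-30, 69), (-27, 94), (-24, 156), (-21, 166), (-18, 159), (-15, 161), (-12, 162)]
```

```bash
python3 - <<'E'
from h import *
go(jig(-.08,-.040,.17),down(101.1))
E
```

```text
row [0.3379, -0.4391, 0.0021] [-0.0007, 0.0004, -0.004]
```

```bash
python3 -m pendant '[[1,0.1,-0.15,0,0,0,-0.004],[1,0.25,-0.3,0,0,0,-0.004],[1,0.338,-0.439,0,0,0,-0.004],[1,0.338,-0.439,0,0,0,-0.004],[1,0.338,-0.439,0,0,0,-0.004],[1,0.338,-0.439,0,0,0,-0.004]]'
python3 - <<'E'
from h import *
p=r.read_state()["ee_pos"]-JO;c,s=np.cos(JY),np.sin(JY);print(c*p[0]+s*p[1],c*p[1]-s*p[0],p[2])
for th in(.7,.6,.5,.4,.3,.2,.1,0,-.05):
    x=-.042-.055*np.cos(th)+.0065*np.sin(th);z=.049+.055*np.sin(th)+.0065*np.cos(th)+.0095*np.tan(th)
    print(th,end=' ');go(jig(x,-.040,z+.014),down(101.1))
E
```

```text
time: 16.88
ee_pos: [0.4387, 0.2151, 0.1706]
eef_rot: [-0.098, 0.995, -0.0, 0.001]
ft_force: [-0.8, 0.3, 0.1]
width: 0.0007
grip_force: 0.0
-0.07974437274433278 -0.0382212958235344 0.17062242333043592
0.7 row [0.0007, -0.0059, 0.1974] [-0.0002, 0.0005, 0.0008]
0.6 row [0.0135, -0.0058, 0.2157] [-0.0002, 0.0005, 0.0008]
0.5 row [0.0249, -0.0058, 0.2345] [-0.0002, 0.0005, 0.0008]
0.4 row [0.0349, -0.0058, 0.254] [-0.0002, 0.0005, 0.0008]
0.3 row [0.0432, -0.0058, 0.274] [-0.0002, 0.0005, 0.0008]
0.2 row [0.0499, -0.0057, 0.2946] [-0.0002, 0.0005, 0.0008]
0.1 row [0.0548, -0.0057, 0.3157] [-0.0002, 0.0005, 0.0008]
0 row [0.0579, -0.0057, 0.337] [-0.0002, 0.0005, 0.0008]
-0.05 row [0.0587, -0.0057, 0.3478] [-0.0002, 0.0005, 0.0008]
```

```bash
python3 -m pendant '[[1,0,-0.006,0.12,0,0,0],[1,0.001,-0.006,0.197,0,0,0],[1,0.013,-0.006,0.216,0,0,0],[1,0.025,-0.006,0.235,0,0,0],[1,0.035,-0.006,0.254,0,0,0],[1,0.043,-0.006,0.274,0,0,0],[1,0.05,-0.006,0.295,0,0,0]]'
python3 -m pendant '[[1,0.003,0,0.01,0,0,0],[1,0.005,0,0.021,0,0,0],[1,0.007,0,0.032,0,0,0],[1,0.008,0,0.042,0,0,0],[1,0.008,0,0.045,0,0,0],[1,0.008,0,0.045,0,0,0]]'
```

```text
time: 17.75
ee_pos: [0.4237, 0.2101, 0.082]
eef_rot: [-0.098, 0.995, 0.0, 0.0]
ft_force: [0.1, -0.5, 1.7]
width: 0.0003
grip_force: 0.9
time: 18.5
ee_pos: [0.4215, 0.2097, 0.0694]
eef_rot: [-0.097, 0.995, 0.0, 0.0]
ft_force: [-7.0, -2.3, 15.8]
width: 0.0006
grip_force: 7.9
```

The fingers stopped at tip height 55.4 mm, which matches the lever's end stop. I'll lift clear and verify.

```bash
python3 -m pendant '[[1,0,0,-0.03,0,0,0],[1,0,0,-0.15,0,0,0],[1,0,0,-0.3,0,0,0],[1,-0.1,0.25,-0.35,0,0,0],[1,-0.3,0.5,-0.35,0,0,0],[1,-0.3,0.55,-0.35,0,0,0],[1,-0.3,0.55,-0.35,0,0,0],[1,-0.3,0.55,-0.35,0,0,0]]'
sed -i 's/-.092,-.041,.07/-.097,-.041,.055/' lev.py; python3 lev.py; python3 - <<'E'
from h import *
C=cam("top");im=C[0]["pixels"]
for x in(-.06,-.01,.06):
  print(x,[(int(y*1000),int(im[tuple(int(round(q)) for q in proj(C,jig(x,y,.036))[::-1])][0])) for y in np.arange(-.118,-.012,.003)])
E
```

```text
time: 19.5
ee_pos: [0.478, 0.3883, 0.1732]
eef_rot: [-0.097, 0.995, -0.001, 0.0]
ft_force: [0.7, 0.2, -0.3]
width: 0.0006
grip_force: 0.0
side [290 257  31  12 277] [-0.0926 -0.041   0.0491] [-0.1206 -0.041   0.0361] [-0.0659 -0.041   0.0633] ang 0.008134954369664021 yslope 8.500426299141958e-17
top [166 254  10  24 174] [-0.094  -0.0445  0.075 ] [-0.1204 -0.0533  0.075 ] [-0.0701 -0.0361  0.075 ] ang 8.74452941605158e-17 yslope -0.016934079250862176
-0.06 [(-118, 134), (-114, 91), (-111, 55), (-108, 68), (-105, 67), (-102, 73), (-99, 68), (-96, 64), (-93, 70), (-90, 73), (-87, 68), (-84, 64), (-81, 138), (-78, 138), (-75, 134), (-72, 115), (-69, 114), (-66, 115), (-63, 114), (-60, 116), (-57, 124), (-54, 125), (-51, 57), (-48, 59), (-45, 65), (-42, 122), (-39, 131), (-36, 137), (-33, 129), (-30, 72), (-27, 100), (-24, 145), (-21, 208), (-18, 209), (-15, 198), (-12, 206)]
-0.01 [(-118, 136), (-114, 85), (-111, 54), (-108, 67), (-105, 67), (-102, 71), (-99, 68), (-96, 62), (-93, 68), (-90, 71), (-87, 65), (-84, 61), (-81, 138), (-78, 135), (-75, 131), (-72, 123), (-69, 120), (-66, 119), (-63, 120), (-60, 123), (-57, 126), (-54, 128), (-51, 74), (-48, 65), (-45, 69), (-42, 71), (-39, 63), (-36, 65), (-33, 70), (-30, 69), (-27, 97), (-24, 184), (-21, 189), (-18, 189), (-15, 188), (-12, 188)]
0.06 [(-118, 137), (-114, 127), (-111, 53), (-108, 67), (-105, 70), (-102, 73), (-99, 72), (-96, 69), (-93, 67), (-90, 62), (-87, 61), (-84, 75), (-81, 119), (-78, 134), (-75, 127), (-72, 122), (-69, 118), (-66, 113), (-63, 120), (-60, 123), (-57, 127), (-54, 130), (-51, 69), (-48, 69), (-45, 80), (-42, 128), (-39, 125), (-36, 111), (-33, 85), (-30, 66), (-27, 94), (-24, 156), (-21, 163), (-18, 159), (-15, 159), (-12, 161)]
```

The lever reads about 0.01 rad, and the bar is tight and parallel between the guides.

```bash
python3 -c "
from bench import r
print(r.close_job())"
```

```text
the job is handed in; nothing more can be done
None
```

The job is handed in, with no verdict returned: the widest bar is nipped between the guides, the lever reads about 0.01 rad by camera, the clock read about 20 s of the 53 s, and no other bar or tool was deliberately touched, though I did not re-check their positions at the end.

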